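Clear and crack open the sealed gauge case

ROBOT

A 6-joint arm with a two-finger parallel gripper is mounted at the origin on the work surface. World frame = base frame: x ahead of the robot, y to its left, z up, the work surface at z = 0. Lengths are in m, angles in rad, forces in N, time in s.
With the tool pointing down it reaches from about 0.425 to 0.95 m from the base axis. Payload 3.5 kg.
Tool frame: the origin (TCP) lies on the centre line of the jaws, within the pads' length; the fingertips stand 14 mm ahead of it and the grasp point (between the pads) lies 5 mm behind it (ctrl.finger_overhang is the distance from the TCP to the fingertips, in m); z points along the fingers, y is the line along which they close (so a half turn about z gives the same grasp; the last joint's range is limited). The gripper opens to 85 mm and grips with 20 to 120 N. Pads are 22 mm wide; open, the fingers measure 114 mm over their backs; the gripper's body (76 mm by 85 mm) begins 54 mm behind the grasp point. The pads swing forward as they close: fully open they stand 13 mm farther back than shut.
Start: joints at [1.058, 0.286, 1.577, -0, 1.279, -0.15], TCP at [0.24, 0.631, 0.245] pointing down, gripper open.
Joint ranges: [-2.77, 2.77], [-0.9, 2.22], [0.21, 2.48], [-1.53, 4.67], [0.24, 2.81], [-2.84, 2.84]. Speed limits (rad/s): [2.79, 2.79, 3.14, 3.14, 3.14, 3.14].

INTERFACE

Orientations are given as a unit quaternion [x, y, z, w].
In Python, from plant import ctrl gives the robot as it stands.
- The arm moves only by the tool send_rows, never from a script. Its argument "moves" is text: rows parted by semicolons, each of 7 numbers parted by spaces: the turn, a rotation vector about the tool's x, y, z in units of 360 degrees (1.0 is 360 degrees), then the shift along the tool's x, y, z in units of 20 cm (1.0 is 20 cm), then the gripper's target within -1 to 1 (fully open at 1, half-way at 0, shut at -1). A call has 1 to 12 rows; each row is the pose to reach, as a shift and turn from the pose commanded when the call began, along the tool's axes at that moment, turning the shorter way round; what a row does not reach only later rows make up. A row lasts 1/8 s, in which the tool goes at most 62.5 mm and 10.7 degrees, less where a joint would pass 70% of its speed; a pose out of reach is approached as far as the arm can. A call with a number of a shift or a turn outside -1 to 1 is refused whole. A call with a gripper value outside its range is refused whole. The fingers move at their own pace and stop on an object; "newtons" is the grip in N (left out, the last holds). Time passes only in rows, so rows that repeat a pose let the fingers close. It gives the time, the measured TCP pose, the force, the opening and the grip force at its end, in the units of the state.
- ctrl.get_state(): the state, without advancing time (a new reading comes with each control period).
- ctrl.read_camera(name): name is "scene" or "top"; returns a dict with "image" (400x640x3 uint8, red, green, blue), "fovy" (degrees; the focal length in pixels is half the picture's height over the tangent of half this angle, whatever the lens; pixels are square), "cx", "cy" (the principal point, pixels), "extrinsics" (4x4, takes a point from camera to world coordinates). Camera axes: x right, y up, looking along -z (the intrinsics and any distortion apply to the point x, -y, -z); pixel columns grow to the right and rows downward; lengths in m; the calibration is good to about 2 mm. A picture is of the moment at which its call begins. There is no depth.
- ctrl.sign_off(): hands the job in; it is judged then, once.
The state is a dict: "time": time; "qpos": joint angles; "dq": joint speeds; "joint_efforts": joint torques, N m; "eef_pos": TCP position; "tcp_rot": TCP orientation; "contact_force": force on the tool from outside, world axes, zero at the start; "wrist_torque": the same for the moment, N m; "opening": opening from 0.0 (shut) to 1.0 (fully open); "finger_force": force on a finger pad.
Only numpy, scipy, OpenCV 4.12 (cv2) and the standard library are available. Lean on these libraries where they do the work, as an engineer would, in place of code of your own. Each camera call takes 0.05 s, during which the arm holds its last target. There are 200 camera calls.

TASK

Pick the orange eye spanner off the lid of the green case and hang it by its eye on the hook of the stand, then let go of it. Then take the lid by its black bar, break it free of its sticky seal without throwing it wide open, and hold its front edge about 4 cm up; finish while still holding it there, steady. Leave everything else where it stands.

Things in the scene. Friction and masses are not known exactly. Their poses are not given: they have to be found in the camera images.
- spanner_grip (a point): Middle of the orange handle of the eye spanner (loose, about 0.15 kg), half-way up: handle 85 mm long (x), 20 mm wide (y), 18 mm thick (z). +x runs along the handle to the steel eye; z is square to the flat of the eye. It starts lying flat on the lid. At the -x end a 34 mm wide steel T-foot ends 72 mm from here. The centre of mass is near here.
- spanner_eye (a point): Centre of the spanner's eye, 64 mm along +x from the grip point and at its height: a steel ring with a 28 mm bore, 46 mm outside, 10 mm thick, bore along z. Same axes.
- hook_arm (a point): Middle of the level arm of the fixed hook stand, 200 mm above the table: an 8 mm rod along x from the upright post (45 mm to +x, 14 mm thick, no higher than the arm; round foot 90 mm) to the upturned end 35 mm to -x, the robot's side. The eye, held level with the handle out to -x, goes down over the upturned end; let go at the arm, the handle swings down and the spanner hangs.
- hook_tip (a point): Very top of the upturned end of the hook, a red ball 11 mm across; it stands 31.5 mm above the arm's centre line. Same axes as the arm.
- lid_bar (a point): Middle of the black grip bar on the lid: round, 14 mm thick, 124 mm long along the lid's y, on two posts (12 mm thick, 55 mm either side of the middle). Its centre is 40 mm above the lid's top, with 33 mm free beneath. x points from the front of the case to its hinge. It turns with the lid.
- lid_hinge (a point): Middle of the lid's hinge line (along y) at the far edge of the case, 99 mm above the table. With the lid shut the bar's centre is 195 mm in front (-x) and 48 mm above. The lid is 220 (x) by 280 mm (y), 8 mm thick, its top 107 mm above the table; the green case below has the same outline and is fixed.
- lid (a joint): Lid opening in rad, 0 shut, growing as the front edge rises (front edge 220 mm from the hinge: 0.18 rad is 4 cm). A sticky seal holds it: the upward pull needed at the bar climbs to about 13 to 20 N within the first 2 mm, then falls off, and past 15 mm only the lid's weight is left (0.6 kg, 3 to 4 N). Let go, the lid drops back shut or nearly so.
- gauge_stand: Bystander: magnetic-base dial gauge stand, base 50 by 60 by 55 mm, jointed arm up to 235 mm high; may stand on either side of the case, the hook stand on the other. Origin under the base.
- carriage: Bystander: steel rail piece with aluminium carriage, 70 by 160 by 42 mm. Origin under its centre.
- oil: Bystander: yellow oil bottle, 52 mm across, 130 mm tall. Origin under its centre.
- caliper: Bystander: steel caliper lying flat, 150 mm long. Origin under the beam's middle.
- screw: Bystander: cap screw lying on the table, 62 mm long. Origin under its middle.
- gauge_box: Bystander: closed wooden box, 70 by 110 by 35 mm. Origin under its centre.
- parts_bin: Bystander: yellow open bin, 140 by 100 by 60 mm. Origin under its centre.
- spanner: The same eye spanner as a body; origin under the middle of its handle, 9 mm below the grip point. Same axes.
- hook: The hook stand; origin under the centre of its foot. Same axes as the arm.

How it is judged:
By the outcome, as a careful person would: the job done as asked, in the order asked, and still so for the second after the job is handed in, while the arm keeps its last pose, push and grip.
It also fails if it takes over 53 s, if anything falls off the work surface, if the arm or the gripper's body presses on something with over 40 N, if the wrist force passes 120 N, or if a joint passes its speed limit or range.

## Working session

There is one attempt and no reset: what is moved stays moved. The work goes in short steps, Python scripts to look and compute and a tool call to move; the robot and the scene stay as the last step left them, time stands still between calls to the robot, and variables do not carry over. Pictures are saved under pics/ and viewed, at most 10 in all, crops included, and the job is handed in when it is done.

Besides the shell and the picture viewer there is one more tool, called after "Call:" as name(argument=value, ...) on one line, values as JSON. send_rows: Moves the arm, as the interface text tells. Its arguments: {"type":"object","properties":{"moves":{"type":"string"},"newtons":{"type":"number"}},"required":["moves"]}

```bash
ls; mkdir -p pics; python3 - <<'E'
from plant import ctrl
import cv2,numpy as np
print(ctrl.get_state(), ctrl.finger_overhang)
for n in("scene","top"):
    c=ctrl.read_camera(n); cv2.imwrite(f"pics/{n}0.png",c["image"][:,:,::-1])
    print(n,{k:v for k,v in c.items() if k!="image"})
E
```

```text
pics
{'time': 0.0, 'qpos': array([ 1.05801535e+00,  2.87195012e-01,  1.57817331e+00,  2.19256967e-05,
        1.27859436e+00, -1.50014873e-01]), 'dq': array([ 2.99200079e-04,  1.52492899e-03,  9.49836064e-05, -1.87685146e-03,
       -3.09010497e-04,  6.43004665e-04]), 'joint_efforts': array([ 7.52000124e-04, -4.05986989e+01, -2.92627537e+01, -1.46725638e-04,
        5.94340148e-03, -7.51590683e-07]), 'eef_pos': array([0.2392007 , 0.6305319 , 0.24392957]), 'tcp_rot': array([ 1.80393101e-01,  9.83593882e-01, -1.11712392e-03, -3.95486713e-04]), 'contact_force': array([ 0.62465539,  0.04891877, -0.02798153]), 'wrist_torque': array([ 0.03560907, -0.00587431, -0.00631716]), 'finger_force': 0.0, 'opening': 0.999297408794708} 0.014
scene {'fovy': 42.15964011233702, 'cx': 316.3902097659128, 'cy': 197.6160120338584, 'extrinsics': array([[-0.43997031, -0.61321892,  0.65604015,  1.751916  ],
       [ 0.89780857, -0.31593226,  0.30680055,  0.57872168],
       [ 0.01912835,  0.72398161,  0.68955402,  1.43569468],
       [ 0.        ,  0.        ,  0.        ,  1.        ]])}
top {'fovy': 56.89277563934231, 'cx': 320.356843239698, 'cy': 196.3656880888459, 'extrinsics': array([[ 1.77137474e-02,  9.96834851e-01, -7.75016295e-02,
         4.29507159e-01],
       [-9.99843099e-01,  1.76594705e-02, -1.38567952e-03,
        -9.77725897e-03],
       [-1.26558912e-05,  7.75140150e-02,  9.96991262e-01,
         1.19869503e+00],
       [ 0.00000000e+00,  0.00000000e+00,  0.00000000e+00,
         1.00000000e+00]])}
```

View pics/scene0.png

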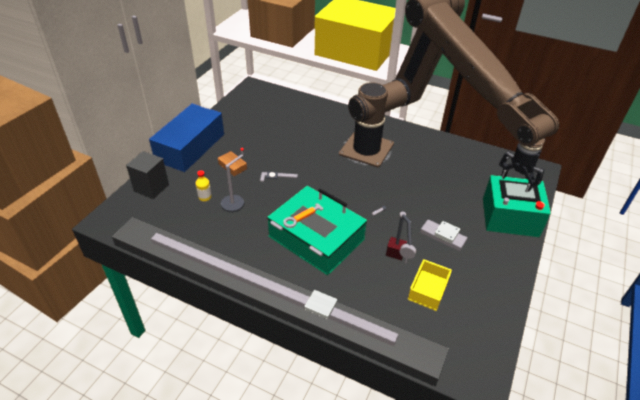

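View pics/top0.png

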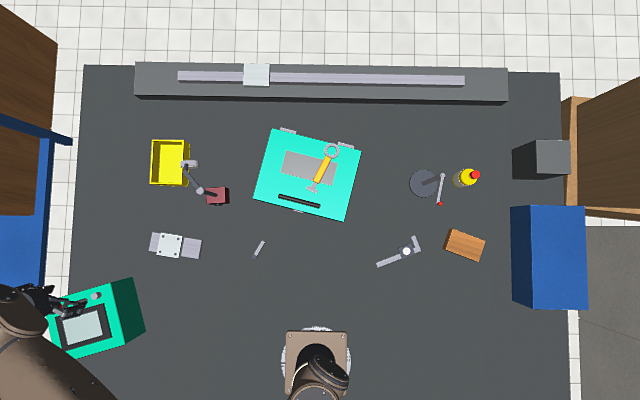

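```bash
cat > h.py <<'E'
import cv2,numpy as np
from plant import ctrl
class Cam:
    def __init__(s,n):
        c=ctrl.read_camera(n); s.im=c["image"]; s.E=c["extrinsics"]
        f=s.im.shape[0]/2/np.tan(np.radians(c["fovy"])/2)
        s.K=np.array([[f,0,c["cx"]],[0,f,c["cy"]],[0,0,1]])
        s.hsv=cv2.cvtColor(s.im,cv2.COLOR_RGB2HSV)
        F=np.diag([1,-1,-1,1.]); s.P=s.K@(F@np.linalg.inv(s.E))[:3]
    def proj(s,p): q=s.P@np.append(p,1); return q[:2]/q[2]
    def onz(s,uv,z):
        d=np.linalg.inv(s.K)@[uv[0],uv[1],1]; d=s.E[:3,:3]@(d*[1,-1,-1]); o=s.E[:3,3]
        return o+d*(z-o[2])/d[2]
    def mask(s,lo,hi,box):
        m=cv2.inRange(s.hsv,np.array(lo),np.array(hi)); k=np.zeros_like(m); x0,y0,x1,y1=box; k[y0:y1,x0:x1]=m[y0:y1,x0:x1]; return k
def cent(m): y,x=np.nonzero(m); return np.array([x.mean(),y.mean()]),len(x)
def tri(a,ua,b,ub):
    X=cv2.triangulatePoints(a.P,b.P,np.array(ua,float).reshape(2,1),np.array(ub,float).reshape(2,1)); X=(X[:3]/X[3]).ravel()
    return X, np.linalg.norm(a.proj(X)-ua),np.linalg.norm(b.proj(X)-ub)
E
python3 - <<'E'
from h import *
s,t=Cam("scene"),Cam("top")
def show(c,x0,y0,x1,y1,k,n):
    cv2.imwrite(n,cv2.resize(c.im[y0:y1,x0:x1,::-1],None,fx=k,fy=k,interpolation=cv2.INTER_CUBIC))
show(t,245,120,465,225,3.6,"pics/t1.png"); show(s,205,135,375,275,4.2,"pics/s1.png")
# colour stats
bs=(205,135,375,275); bt=(245,120,465,225)
for nm,lo,hi,xs,xt in [("orange",(8,150,120),(24,255,255),(280,195,330,230),(300,140,350,195)),("red",(0,150,80),(5,255,255),(230,140,255,160),(430,195,445,210)),
  ("black",(0,0,0),(180,255,45),(300,180,360,210),(270,185,330,215))]:
    ms,mt=s.mask(lo,hi,xs),t.mask(lo,hi,xt)
    for m in(ms,mt):
        y,x=np.nonzero(m); print(nm,len(x),cv2.minAreaRect(np.c_[x,y].astype(np.float32)) if len(x) else 0)
    if ms.any() and mt.any(): print(cent(ms),cent(mt),tri(s,cent(ms)[0],t,cent(mt)[0]))
E
```

```text
orange 133 ((304.2292785644531, 213.9203643798828), (6.62412166595459, 20.909875869750977), 61.38954162597656)
orange 58 ((321.5000305175781, 169.00001525878906), (6.260990142822266, 28.174455642700195), 26.56505012512207)
(array([304.18796992, 213.97744361]), 133) (array([321.5       , 169.22413793]), 58) (array([ 0.59374997, -0.00958512,  0.11748911]), np.float64(0.09944144237718897), np.float64(0.23685365833192162))
red 9 ((241.75003051757812, 148.75001525878906), (2.1213202476501465, 2.8284268379211426), 45.0)
red 13 ((440.2500305175781, 203.25), (3.535533905029297, 2.8284268379211426), 45.0)
(array([241.66666667, 148.88888889]), 9) (array([440.15384615, 203.23076923]), 13) (array([ 0.49223864, -0.32400901,  0.2262737 ]), np.float64(0.10905082659531115), np.float64(0.2961927926022902))
black 69 ((332.66766357421875, 197.2034454345703), (30.886058807373047, 2.4224355220794678), 29.47589111328125)
black 63 ((294.5044860839844, 203.48263549804688), (47.682804107666016, 11.651812553405762), 14.534454345703125)
(array([332.82608696, 197.4057971 ]), 69) (array([298.11111111, 202.14285714]), 63) (array([0.49365053, 0.0556077 , 0.14271096]), np.float64(0.07315863211730618), np.float64(0.18221843552229697))
```

View pics/t1.png

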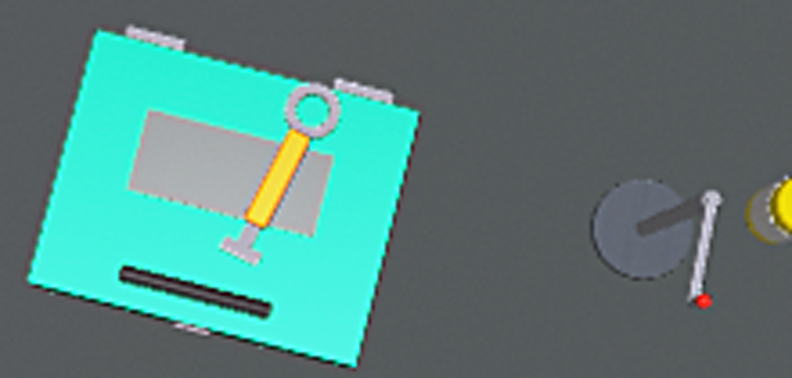

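View pics/s1.png

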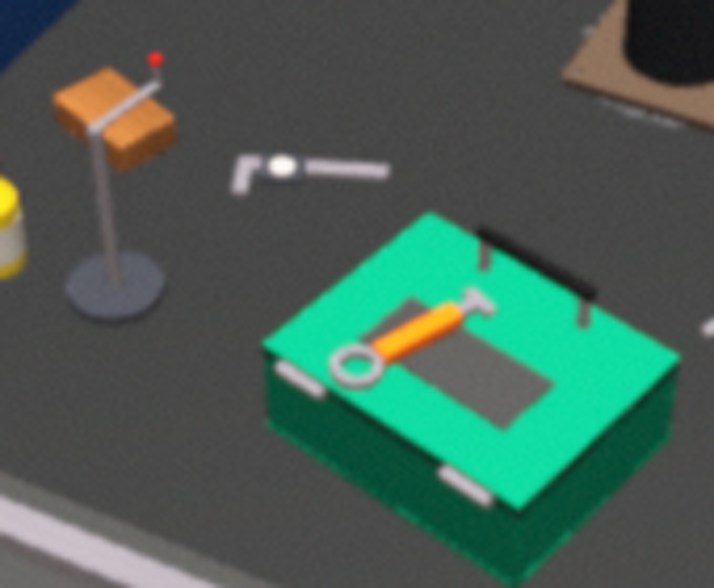

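```bash
python3 - <<'E'
from h import *
s,t=Cam("scene"),Cam("top")
T=lambda p:(np.array(p)+.5)/3.6-.5+[245,120]
S=lambda p:(np.array(p)+.5)/4.2-.5+[205,135]
np.set_printoptions(precision=4,suppress=True)
P={}
for n,a,b in [("FL",(430,212),(357,366)),("FR?",(680,357),(29,283)),("HB",(520,510),(97,30)),("HA",(265,343),(420,112)),
 ("barR",(480,231),(271,311)),("barL",(594,295),(121,272)),("eye",(357,365),(313,111)),("foot",(479,302),(240,249)),
 ("post",(95,130),(712,198)),("base",(158,88),(694,295)),("tip",(156,60),(704,301))]:
    X=tri(s,S(a),t,T(b)); P[n]=X[0]; print(n,X[0],X[1],X[2], "top@z:",t.onz(T(b),X[0][2]))
for n in P:
  pass
# top-only, at text height
m=t.mask((75,120,60),(95,255,255),(245,120,365,225)); m=cv2.morphologyEx(m,cv2.MORPH_CLOSE,np.ones((25,25)))
c=max(cv2.findContours(m,0,2)[0],key=cv2.contourArea)
w=np.array([t.onz(p[0],.107)[:2] for p in c],np.float32); r=cv2.minAreaRect(w); print("lid",r)
print("top: bar@.147",t.onz(T((196,291.5)),.147), "eye@.116",t.onz(T((313,111)),.116),"foot",t.onz(T((240,249)),.116),"tip@.226",t.onz(T((704,301)),.226),"post@.2",t.onz(T((712,198)),.2),"base@.2",t.onz(T((694,295)),.2))
for a,b in [("post","base"),("eye","foot"),("HA","FL"),("HB","FR?")]:
    d=P[a]-P[b]; print(a,b,np.linalg.norm(d[:2]),np.arctan2(d[1],d[0]))
d=P["barL"]-P["barR"]; print(np.linalg.norm(d),np.arctan2(-d[0],d[1]))
E
```

```text
FL [ 0.4409 -0.0766  0.1053] 0.3186732327290765 0.8114455938914238 top@z: [ 0.4418 -0.0788  0.1053]
FR? [0.5048 0.1946 0.103 ] 0.25463163613778844 0.5982920569596336 top@z: [0.5055 0.193  0.103 ]
HB [0.7188 0.1445 0.1019] 0.27943489047711284 0.6082772011809426 top@z: [0.7195 0.1429 0.1019]
HA [ 0.653  -0.1265  0.1053] 0.3252819828830095 0.7594844733108788 top@z: [ 0.6539 -0.1286  0.1053]
barR [ 0.483  -0.0062  0.1462] 0.20541691942801085 0.5207677612554474 top@z: [ 0.4836 -0.0075  0.1462]
barL [0.5115 0.1144 0.1468] 0.35644346299889196 0.8723649506082298 top@z: [0.5125 0.1121 0.1468]
eye [ 0.6503 -0.0383  0.1175] 0.14083513609720483 0.32847786444720395 top@z: [ 0.6507 -0.0391  0.1175]
foot [0.5352 0.0194 0.1165] 0.0941674756128516 0.22874034466827167 top@z: [0.5355 0.0188 0.1165]
post [ 0.5721 -0.3391  0.199 ] 0.19129947493496866 0.4913627137994409 top@z: [ 0.5726 -0.3403  0.199 ]
base [ 0.4972 -0.3227  0.199 ] 0.5221667848353901 1.3883699911258998 top@z: [ 0.4987 -0.3262  0.199 ]
tip [ 0.4921 -0.3239  0.2262] 0.1498421173198968 0.40689047488846525 top@z: [ 0.4925 -0.3249  0.2262]
lid ((0.5792042016983032, 0.033529236912727356), (0.2798733413219452, 0.2221219688653946), 76.611083984375)
top: bar@.147 [0.498  0.0522 0.147 ] eye@.116 [ 0.651  -0.0392  0.116 ] foot [0.5355 0.0188 0.116 ] tip@.226 [ 0.4925 -0.3249  0.226 ] post@.2 [ 0.5724 -0.34    0.2   ] base@.2 [ 0.4986 -0.3259  0.2   ]
post base 0.07661191954732313 -0.21602247360140017
eye foot 0.12868190393576284 -0.4644666105228796
HA FL 0.21792199323004047 -0.23096028199315619
HB FR? 0.21977926932785086 -0.22973740334821724
0.12385703495419238 -0.23162987664782075
```

Call:
send_rows(moves="0 0 0 0 0 -0.3 0.2; 0 0 0 -0.3 -0.25 -0.6 0.2; 0 0 0 -0.6 -0.5 -0.6 0.2; 0 0 0 -0.93 -0.79 -0.6 0.2; 0 0 0 -0.93 -0.79 -0.6 0.2", newtons=60)

```text
time: 0.92
eef_pos: [0.3538, 0.4232, 0.3652]
tcp_rot: [0.18, 0.984, 0.0, 0.0]
contact_force: [0.2, 0.1, 0.3]
opening: 0.601
finger_force: 0.0
```

Call:
send_rows(moves="0 0 0 -0.3 -0.25 0 0.2; 0 0 0 -0.6 -0.5 0 0.2; 0 0 0 -0.93 -0.79 0 0.2; 0 0 0 -0.93 -0.79 0 0.2")

```text
time: 1.42
eef_pos: [0.4717, 0.2091, 0.3649]
tcp_rot: [0.181, 0.984, 0.0, 0.0]
contact_force: [0.4, 0.2, 0.4]
opening: 0.599
finger_force: 0.0
```

Call:
send_rows(moves="0 0 0.016 -0.3 -0.25 0 0.2; 0 0 0.016 -0.6 -0.5 0 0.2; 0 0 0.016 -0.93 -0.79 0.1 0.2; 0 0 0.016 -0.93 -0.79 0.5 0.2; 0 0 0.016 -0.93 -0.79 0.6 0.2; 0 0 0.016 -0.93 -0.79 0.6 0.2; 0 0 0.016 -0.93 -0.79 0.6 0.2")

```text
time: 2.3
eef_pos: [0.5895, -0.0022, 0.2466]
tcp_rot: [0.23, 0.973, 0.0, 0.001]
contact_force: [-0.0, 0.4, 0.5]
opening: 0.602
finger_force: 0.0
```

```bash
cat >> h.py <<'E'
from scipy.spatial.transform import Rotation as R
np.set_printoptions(precision=4,suppress=True)
def go(p,yaw,tilt=0):
    "move units from the measured pose to world point p, tool down, jaw line (tool y) at yaw; tilt = extra world rotation vector"
    st=ctrl.get_state(); R0=R.from_quat(st["tcp_rot"])
    y=np.array([np.cos(yaw),np.sin(yaw),0]); z=np.array([0,0,-1.]); x=np.cross(y,z)
    Rt=R.from_matrix(np.c_[x,y,z])
    if np.any(tilt): Rt=R.from_rotvec(tilt)*Rt
    print("t",st["time"],"pos",st["eef_pos"],"jaw yaw",np.arctan2(*R0.as_matrix()[1::-1,1]),"F",st["contact_force"],"open",st["opening"],st["finger_force"])
    print("turn",(R0.inv()*Rt).as_rotvec()/2/np.pi,"shift",R0.inv().apply(np.array(p)-st["eef_pos"])/.2)
E
python3 - <<'E'
from h import *
go((.5935,-.0097,.20),1.107)
E
```

```text
t 2.3 pos [ 0.5895 -0.0022  0.2466] jaw yaw 1.1076597483436843 F [-0.0228  0.3799  0.5286] open 0.6023049086779659 0.0
turn [0.0002 0.0003 0.0001] shift [-0.0341 -0.0249  0.2331]
```

Call:
send_rows(moves="0 0 0 -0.034 -0.025 0.2 0.2; 0 0 0 -0.034 -0.025 0.4 0.2; 0 0 0 -0.034 -0.025 0.55 0.2; 0 0 0 -0.034 -0.025 0.613 0.2; 0 0 0 -0.034 -0.025 0.613 0.2; 0 0 0 -0.034 -0.025 0.613 -1; 0 0 0 -0.034 -0.025 0.613 -1; 0 0 0 -0.034 -0.025 0.613 -1; 0 0 0 -0.034 -0.025 0.613 -1; 0 0 0 -0.034 -0.025 0.613 -1", newtons=60)

```text
time: 3.55
eef_pos: [0.5942, -0.0101, 0.1246]
tcp_rot: [0.23, 0.973, 0.0, 0.002]
contact_force: [-0.9, 2.0, 5.3]
opening: 0.219
finger_force: 59.8
```

Call:
send_rows(moves="0 0 0 0 0 -0.05 -1; 0 0 0 0 0 -0.2 -1; 0 0 0 0 0 -0.4 -1; 0 0 0 0 0 -0.6 -1; 0 0 0 0 0 -0.8 -1; 0 0 0 0 0 -0.8 -1; 0 0 0 0 0 -0.8 -1")

```text
time: 4.42
eef_pos: [0.5918, -0.01, 0.2804]
tcp_rot: [0.23, 0.973, -0.0, -0.001]
contact_force: [0.4, 0.6, -2.2]
opening: 0.215
finger_force: 58.9
```

```bash
python3 - <<'E'
from h import *
hy=-.195; e=np.array([.4925,-.3245])
g=e-.064*np.array([np.cos(hy),np.sin(hy)])
print(g); go((g[0],g[1],.285),hy+np.pi/2)
s=Cam("scene")
cv2.imwrite("pics/s2.png",cv2.resize(s.im[100:260,205:375,::-1],None,fx=3.7,fy=3.7,interpolation=cv2.INTER_CUBIC))
E
```

```text
[ 0.4297 -0.3121]
t 4.425 pos [ 0.5918 -0.01    0.2804] jaw yaw 1.107337107649281 F [ 0.3713  0.5623 -2.2443] open 0.2145909552378257 58.916462659835815
turn [-0.0001 -0.0005 -0.0427] shift [ 0.0499 -1.7136 -0.0216]
```

View pics/s2.png

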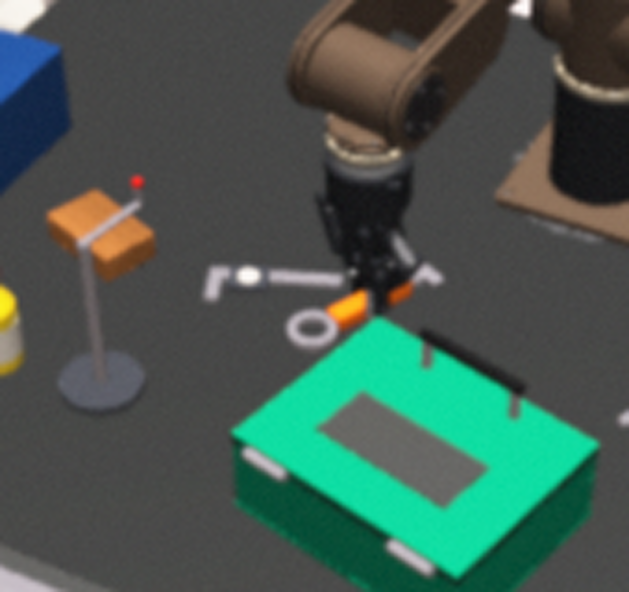

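Call:
send_rows(moves="0 0 -0.01 0 -0.15 -0.07 -1; 0 0 -0.02 0 -0.35 -0.07 -1; 0 0 -0.043 0.01 -0.55 -0.07 -1; 0 0 -0.043 0.02 -0.75 -0.07 -1; 0 0 -0.043 0.02 -0.9 -0.07 -1; 0 0 -0.043 0.02 -0.95 -0.07 -1; 0 0 -0.043 0.02 -0.95 -0.07 -1")

```text
time: 5.35
eef_pos: [0.5037, -0.1782, 0.2946]
tcp_rot: [0.097, 0.995, 0.001, -0.001]
contact_force: [-0.1, 0.1, -2.1]
opening: 0.217
finger_force: 59.1
```

```bash
python3 - <<'E'
from h import *
go((.4297,-.3121,.29),-.195+np.pi/2)
E
```

```text
t 5.35 pos [ 0.5037 -0.1782  0.2946] jaw yaw 1.3765539423052755 F [-0.1103  0.0859 -2.0765] open 0.21733697063214727 59.10469472408295
turn [ 0.0002 -0.0004  0.0001] shift [ 0.2339 -0.7286  0.0226]
```

Move above the hook, then check the ring against the red tip from both views.

Call:
send_rows(moves="0 0 0 0.06 -0.2 0 -1; 0 0 0 0.12 -0.4 0 -1; 0 0 0 0.19 -0.6 0.01 -1; 0 0 0 0.23 -0.7 0.02 -1; 0 0 0 0.234 -0.729 0.022 -1; 0 0 0 0.234 -0.729 0.022 -1; 0 0 0 0.234 -0.729 0.022 -1")

```text
time: 6.22
eef_pos: [0.4311, -0.3114, 0.2917]
tcp_rot: [0.096, 0.995, 0.0, 0.0]
contact_force: [0.7, -0.7, -2.1]
opening: 0.212
finger_force: 59.3
```

```bash
python3 - <<'E'
from h import *
go((.4297,-.3121,.29),-.195+np.pi/2)
s,t=Cam("scene"),Cam("top")
a=cv2.resize(s.im[110:200,200:290,::-1],(400,400),interpolation=cv2.INTER_CUBIC)
b=cv2.resize(t.im[155:245,395:485,::-1],(400,400),interpolation=cv2.INTER_CUBIC)
cv2.imwrite("pics/c3.png",np.hstack([a,b]))
E
```

```text
t 6.225 pos [ 0.4311 -0.3114  0.2917] jaw yaw 1.3791787095486752 F [ 0.6756 -0.6626 -2.1002] open 0.2116525744871988 59.27947461605072
turn [0.0001 0.     0.0005] shift [ 0.0059 -0.005   0.0086]
```

View pics/c3.png

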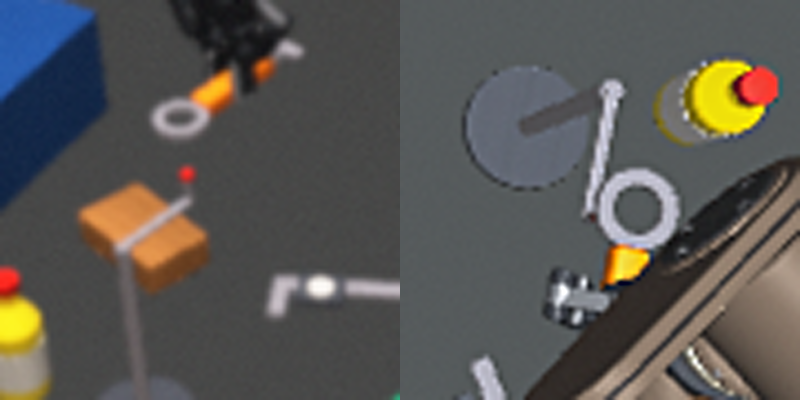

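```bash
python3 - <<'E'
from h import *
s,t=Cam("scene"),Cam("top")
k=400/90
U=lambda p,o:(np.array(p)+.5)/k-.5+o
r=tri(s,U((181,117.5),[200,110]),t,U((239,210),[395,155])); print("ring",r)
print(t.onz(U((239,210),[395,155]),.284), s.onz(U((181,117.5),[200,110]),.284))
print("tip scene@.226",s.onz(U((187,174),[200,110]),.226))
E
```

```text
ring (array([ 0.4919, -0.3247,  0.2855]), np.float64(0.19973624006660806), np.float64(0.562739590477312))
[ 0.4926 -0.3265  0.284 ] [ 0.4903 -0.325   0.284 ]
tip scene@.226 [ 0.4913 -0.3241  0.226 ]
```

Call:
send_rows(moves="0 0 0 -0.01 0 0.1 -1; 0 0 0 -0.01 0 0.2 -1; 0 0 0 -0.01 0 0.27 -1; 0 0 0 -0.01 0 0.31 -1; 0 0 0 -0.01 0 0.31 -1; 0 0 0 -0.01 0 0.31 -1")

```text
time: 7.18
eef_pos: [0.4326, -0.3131, 0.2305]
tcp_rot: [0.096, 0.995, -0.0, 0.001]
contact_force: [-0.5, 0.7, -1.0]
opening: 0.217
finger_force: 59.3
```

Call:
send_rows(moves="0 0 0 0 0 0.02 -1; 0 0 0 0 0 0.03 -1; 0 0 0 0 0 0.03 -1; 0 0 0 0 0 0.03 -1")

```text
time: 7.68
eef_pos: [0.4323, -0.3128, 0.2238]
tcp_rot: [0.096, 0.995, -0.0, 0.0]
contact_force: [-0.8, -0.7, -2.2]
opening: 0.213
finger_force: 59.3
```

```bash
python3 - <<'E'
from h import *
go((.4297,-.3121,.218),-.195+np.pi/2)
s,t=Cam("scene"),Cam("top")
a=cv2.resize(s.im[110:200,200:290,::-1],(400,400),interpolation=cv2.INTER_CUBIC)
b=cv2.resize(t.im[155:245,395:485,::-1],(400,400),interpolation=cv2.INTER_CUBIC)
cv2.imwrite("pics/c4.png",np.hstack([a,b]))
E
```

```text
t 7.675 pos [ 0.4323 -0.3128  0.2238] jaw yaw 1.377671777536019 F [-0.7661 -0.6923 -2.1918] open 0.21330705464131222 59.276971220970154
turn [-0.      0.      0.0003] shift [0.0135 0.0007 0.0289]
```

View pics/c4.png

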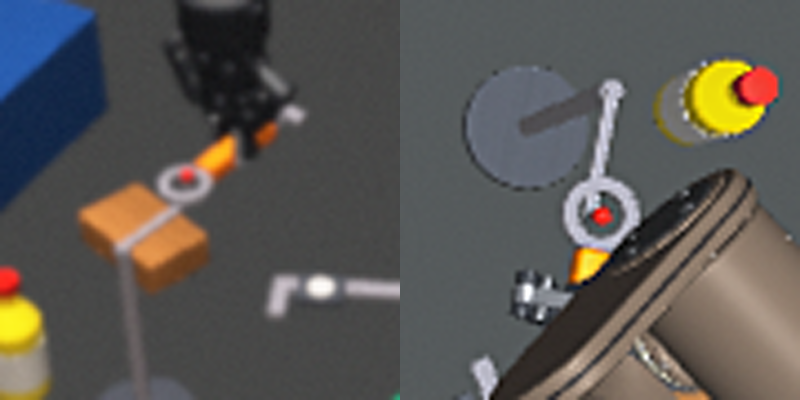

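Call:
send_rows(moves="0 0 0 0 0 0.015 -1; 0 0 0 0 0 0.025 -1; 0 0 0 0 0 0.035 -1; 0 0 0 0 0 0.035 -1; 0 0 0 0 0 0.035 -1")

```text
time: 8.4
eef_pos: [0.4323, -0.3128, 0.2171]
tcp_rot: [0.096, 0.995, -0.0, 0.0]
contact_force: [-2.1, 0.9, 0.9]
opening: 0.216
finger_force: 59.7
```

Call:
send_rows(moves="0 0 0 0 0 0 1; 0 0 0 0 0 0 1; 0 0 0 0 0 0 1; 0 0 0 0 0 0 1; 0 0 0 0 0 0 1; 0 0 0 0 0 0 1; 0 0 0 0 0 -0.1 1; 0 0 0 0 0 -0.3 1; 0 0 0 0 0 -0.5 1; 0 0 0 0 0 -0.5 1")

```text
time: 9.65
eef_pos: [0.4335, -0.314, 0.3213]
tcp_rot: [0.096, 0.995, -0.003, 0.003]
contact_force: [1.2, 0.5, 0.4]
opening: 1.002
finger_force: 0.0
```

```bash
python3 - <<'E'
from h import *
go((.498,.053,.26),-.232)
s,t=Cam("scene"),Cam("top")
a=cv2.resize(s.im[110:220,190:300,::-1],(400,400),interpolation=cv2.INTER_CUBIC)
b=cv2.resize(t.im[155:245,395:485,::-1],(400,400),interpolation=cv2.INTER_CUBIC)
cv2.imwrite("pics/c5.png",np.hstack([a,b]))
E
```

```text
t 9.65 pos [ 0.4335 -0.314   0.3213] jaw yaw 1.3776405555828057 F [1.2215 0.4522 0.4439] open 1.0024228567058193 0.0
turn [0.0003 0.0015 0.2562] shift [0.038  1.8644 0.297 ]
```

View pics/c5.png

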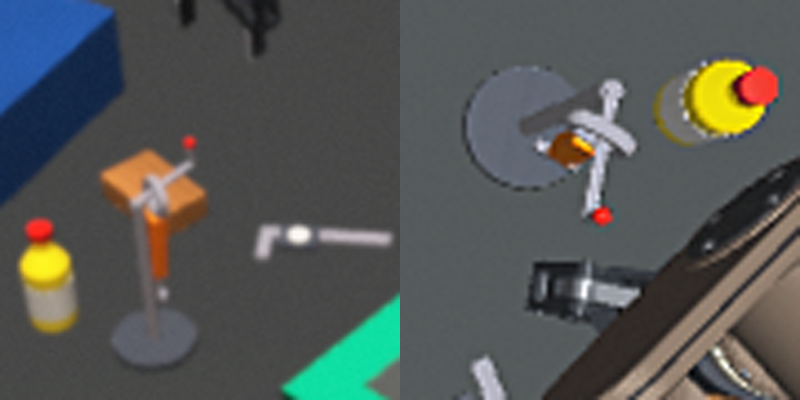

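Call:
send_rows(moves="0 0 0.028 0 0.1 0 0.2; 0 0 0.056 0 0.3 0 0.2; 0 0 0.084 0 0.5 0 0.2; 0 0 0.112 0 0.7 0 0.2; 0 0 0.14 0 0.95 0 0.2; 0 0 0.168 0 0.95 0 0.2; 0 0 0.196 0 0.95 0 0.2; 0 0 0.224 0 0.95 0 0.2; 0 0 0.256 0 0.95 0 0.2; 0 0 0.256 0 0.95 0 0.2; 0 0 0.256 0 0.95 0 0.2")

```text
time: 11.12
eef_pos: [0.4684, -0.1261, 0.3155]
tcp_rot: [0.783, 0.622, -0.0, -0.001]
contact_force: [-0.2, -0.0, -1.1]
opening: 0.599
finger_force: 0.0
```

```bash
python3 - <<'E'
from h import *
go((.498,.053,.2),-.232)
E
```

```text
t 11.125 pos [ 0.4684 -0.1261  0.3155] jaw yaw -0.2284153652364854 F [-0.1797 -0.0252 -1.0586] open 0.598790019505636 0.0
turn [-0.0003 -0.0001  0.0006] shift [ 0.9056 -0.0573  0.5779]
```

Call:
send_rows(moves="0 0 0 0.25 -0.02 0 0.2; 0 0 0 0.5 -0.04 0.1 0.2; 0 0 0 0.75 -0.057 0.3 0.2; 0 0 0 0.88 -0.058 0.5 0.2; 0 0 0 0.906 -0.058 0.58 0.2; 0 0 0 0.906 -0.058 0.58 0.2; 0 0 0 0.906 -0.058 0.58 0.2")

```text
time: 12.0
eef_pos: [0.5001, 0.0517, 0.2026]
tcp_rot: [0.784, 0.621, 0.001, 0.001]
contact_force: [0.7, -0.5, 0.0]
opening: 0.601
finger_force: 0.0
```

```bash
python3 - <<'E'
from h import *
go((.4975,.053,.142),-.232)
s,t=Cam("scene"),Cam("top")
# re-measure bar ends if visible, and hanging spanner centroid
for c,b in((s,(205,150,275,215)),(t,(415,160,450,200))):
    print(cent(c.mask((4,150,80),(24,255,255),b)))
cv2.imwrite("pics/c6.png",cv2.resize(s.im[120:240,200:360,::-1],None,fx=4.5,fy=4.5,interpolation=cv2.INTER_CUBIC))
E
```

```text
t 12.0 pos [0.5001 0.0517 0.2026] jaw yaw -0.23166538092051356 F [ 0.6666 -0.4863  0.0031] open 0.6008531995934964 0.0
turn [ 0.0005 -0.      0.0001] shift [ 0.0034 -0.0149  0.3028]
(array([230.558 , 168.0055]), 362)
(array([431.0952, 188.0635]), 63)
```

View pics/c6.png

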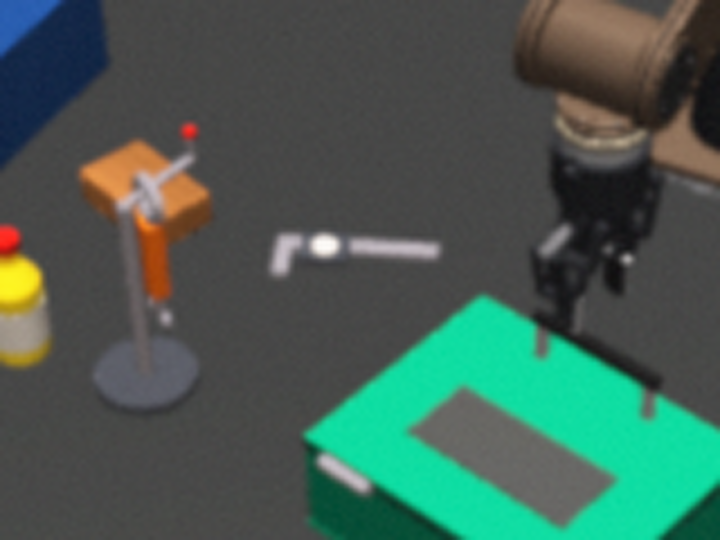

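Spanner hangs; the jaws are above the bar. Descend and grip.

Call:
send_rows(moves="0 0 0 0.003 -0.013 0.1 0.2; 0 0 0 0.003 -0.013 0.2 0.2; 0 0 0 0.003 -0.013 0.27 0.2; 0 0 0 0.003 -0.013 0.303 0.2; 0 0 0 0.003 -0.013 0.303 0.2; 0 0 0 0.003 -0.013 0.303 -0.5; 0 0 0 0.003 -0.013 0.303 -1; 0 0 0 0.003 -0.013 0.303 -1; 0 0 0 0.003 -0.013 0.303 -1; 0 0 0 0.003 -0.013 0.303 -1; 0 0 0 0.003 -0.013 0.303 -1", newtons=80)

```text
time: 13.48
eef_pos: [0.4968, 0.054, 0.141]
tcp_rot: [0.784, 0.621, 0.0, 0.0]
contact_force: [-2.6, 0.0, 6.0]
opening: 0.136
finger_force: 78.1
```

```bash
python3 - <<'E'
from h import *
ly=-.232; x=np.array([np.cos(ly),np.sin(ly),0]); y=np.array([-np.sin(ly),np.cos(ly),0])
st=ctrl.get_state(); p0=st["eef_pos"]; R0=R.from_quat(st["tcp_rot"])
H=np.array([.4975,.053,0])+.195*x; H[2]=.099
go(p0,ly)
for a in (.005,.01,.02,.03,.045,.06,.08,.1,.125,.15,.182):
    q=R.from_rotvec(y*a)   # sign: front edge (-x) rises
    p=H+q.apply(p0-H)
    print(a,(R0.inv()*q*R0).as_rotvec()/2/np.pi,R0.inv().apply(p-p0)/.2,(p-p0)[2])
E
```

```text
t 13.475 pos [0.4968 0.054  0.141 ] jaw yaw -0.230859425097715 F [-2.5597  0.0069  5.9616] open 0.13551591663013712 78.05120944976807
turn [ 0.0001 -0.      0.0002] shift [0. 0. 0.]
0.005 [0.0008 0.     0.    ] [-0.      0.0011 -0.0049] 0.0009789547030898405
0.01 [0.0016 0.     0.    ] [-0.      0.0022 -0.0098] 0.0019568352739552097
0.02 [0.0032 0.     0.    ] [-0.      0.0044 -0.0195] 0.003909276258623584
0.03 [0.0048 0.     0.    ] [-0.      0.0068 -0.0293] 0.005857127711533711
0.045 [0.0072 0.     0.    ] [-0.      0.0105 -0.0438] 0.008769873560185992
0.06 [0.0095 0.     0.    ] [-0.      0.0144 -0.0583] 0.011671199456061765
0.08 [0.0127 0.     0.    ] [-0.      0.0199 -0.0776] 0.015520741729088267
0.1 [0.0159 0.     0.    ] [-0.      0.0259 -0.0967] 0.019347281902660413
0.125 [0.0199 0.     0.    ] [-0.      0.0339 -0.1205] 0.02409577962268894
0.15 [0.0239 0.     0.    ] [-0.      0.0424 -0.144 ] 0.028802978116655165
0.182 [0.029 0.    0.   ] [-0.      0.0543 -0.1738] 0.034763238019378084
```

Call:
send_rows(moves="0.0004 0 0 0 0.0005 -0.0025 -1; 0.0008 0 0 0 0.0011 -0.005 -1; 0.0012 0 0 0 0.0016 -0.0075 -1; 0.0016 0 0 0 0.0022 -0.01 -1; 0.002 0 0 0 0.0028 -0.0122 -1; 0.0024 0 0 0 0.0033 -0.0146 -1; 0.0028 0 0 0 0.0039 -0.017 -1; 0.0032 0 0 0 0.0044 -0.0195 -1; 0.004 0 0 0 0.0056 -0.0244 -1; 0.0048 0 0 0 0.0068 -0.0293 -1")

```text
time: 14.72
eef_pos: [0.4967, 0.0539, 0.1419]
tcp_rot: [0.784, 0.621, -0.01, -0.013]
contact_force: [9.2, 1.4, -23.6]
opening: 0.133
finger_force: 78.2
```

Call:
send_rows(moves="0.0005 0 0 0 0.0008 -0.003 -1; 0.001 0 0 0 0.0016 -0.006 -1; 0.0015 0 0 0 0.0024 -0.009 -1; 0.002 0 0 0 0.0032 -0.012 -1; 0.0025 0 0 0 0.004 -0.015 -1; 0.003 0 0 0 0.0048 -0.018 -1; 0.003 0 0 0 0.0048 -0.018 -1; 0.003 0 0 0 0.0048 -0.018 -1")

```text
time: 15.72
eef_pos: [0.4974, 0.0538, 0.1448]
tcp_rot: [0.784, 0.621, -0.016, -0.021]
contact_force: [7.3, 2.1, -18.6]
opening: 0.132
finger_force: 79.4
```

Call:
send_rows(moves="0.0005 0 0 0 0.0008 -0.003 -1; 0.001 0 0 0 0.0016 -0.006 -1; 0.0015 0 0 0 0.0024 -0.009 -1; 0.002 0 0 0 0.0032 -0.012 -1; 0.0025 0 0 0 0.004 -0.015 -1; 0.003 0 0 0 0.005 -0.018 -1; 0.0035 0 0 0 0.006 -0.021 -1; 0.004 0 0 0 0.007 -0.024 -1; 0.0045 0 0 0 0.008 -0.027 -1; 0.005 0 0 0 0.009 -0.03 -1; 0.005 0 0 0 0.009 -0.03 -1; 0.005 0 0 0 0.009 -0.03 -1")

```text
time: 17.23
eef_pos: [0.5003, 0.0531, 0.1552]
tcp_rot: [0.783, 0.62, -0.026, -0.032]
contact_force: [-3.6, 2.6, 0.1]
opening: 0.136
finger_force: 81.5
```

```bash
cat > lid.py <<'E'
from h import *
ly=-.232; x=np.array([np.cos(ly),np.sin(ly),0]); y=np.array([-np.sin(ly),np.cos(ly),0])
p0=np.array([.4968,.054,.141]); z=np.array([0,0,-1.])
R0=R.from_matrix(np.c_[np.cross(x,z),x,z])
H=np.array([.4975,.053,0])+.195*x; H[2]=.099
st=ctrl.get_state(); Rn=R.from_quat(st["tcp_rot"]); p=st["eef_pos"]
el=lambda v:np.arctan2(v[2],-v@x)
print("t",st["time"],"lid angle",el(p-H)-el(p0-H),"tool tilt",(Rn*R0.inv()).as_rotvec()@y,"F",st["contact_force"],"rad",np.hypot((p-H)@x,(p-H)[2]),np.hypot((p0-H)@x,(p0-H)[2]))
q=R.from_rotvec(y*.182); pt=H+q.apply(p0-H)
print("to .182: turn",(Rn.inv()*q*R0).as_rotvec()/2/np.pi,"shift",Rn.inv().apply(pt-p)/.2)
E
python3 lid.py
```

```text
t 17.225 lid angle 0.07338724542416597 tool tilt 0.08259371458946121 F [-3.5748  2.6383  0.0536] rad 0.2003573739198117 0.20036263789839676
to .182: turn [0.0158 0.     0.0002] shift [ 0.0003  0.0275 -0.1052]
```

Call:
send_rows(moves="0.001 0 0 0 0.0015 -0.008 -1; 0.003 0 0 0 0.004 -0.02 -1; 0.005 0 0 0 0.007 -0.033 -1; 0.007 0 0 0 0.01 -0.046 -1; 0.009 0 0 0 0.0135 -0.059 -1; 0.011 0 0 0 0.017 -0.072 -1; 0.013 0 0 0 0.021 -0.085 -1; 0.0145 0 0 0 0.025 -0.097 -1; 0.0158 0 0 0 0.0275 -0.105 -1; 0.0158 0 0 0 0.0275 -0.105 -1; 0.0158 0 0 0 0.0275 -0.105 -1; 0.0158 0 0 0 0.0275 -0.105 -1")

```text
time: 18.73
eef_pos: [0.5075, 0.0514, 0.176]
tcp_rot: [0.781, 0.618, -0.056, -0.071]
contact_force: [-5.2, 2.8, -1.2]
opening: 0.134
finger_force: 81.4
```

```bash
python3 lid.py; python3 - <<'E'
from h import *
s,t=Cam("scene"),Cam("top")
a=cv2.resize(s.im[120:280,200:380,::-1],(450,400),interpolation=cv2.INTER_CUBIC)
b=cv2.resize(t.im[115:235,245:350,::-1],(350,400),interpolation=cv2.INTER_CUBIC)
cv2.imwrite("pics/c7.png",np.hstack([a,b]))
E
```

```text
t 18.725 lid angle 0.18320745852841858 tool tilt 0.1820489310852319 F [-5.1851  2.8329 -1.1752] rad 0.20028607449542876 0.20036263789839676
to .182: turn [-0.      0.      0.0002] shift [ 0.0004 -0.0006  0.0011]
```

View pics/c7.png

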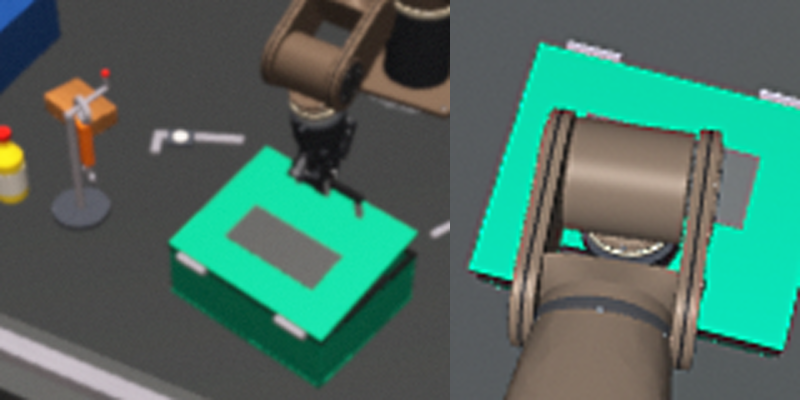

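Call:
send_rows(moves="0 0 0 0 0 0 -1; 0 0 0 0 0 0 -1; 0 0 0 0 0 0 -1; 0 0 0 0 0 0 -1; 0 0 0 0 0 0 -1; 0 0 0 0 0 0 -1")

```text
time: 19.58
eef_pos: [0.5075, 0.0514, 0.176]
tcp_rot: [0.781, 0.618, -0.056, -0.071]
contact_force: [-5.2, 3.0, -1.2]
opening: 0.133
finger_force: 81.4
```

```bash
python3 lid.py; python3 -c "
from plant import ctrl
print(abs(ctrl.get_state()['dq']).max()); print(ctrl.sign_off())"
```

```text
t 19.575 lid angle 0.183289237496974 tool tilt 0.1820003857939915 F [-5.1517  2.9738 -1.1972] rad 0.20028722307584124 0.20036263789839676
to .182: turn [-0.      0.      0.0002] shift [ 0.0005 -0.0006  0.0012]
0.0030391434783611673
the job is handed in; nothing more can be done
None
```

I handed the job in at 19.6 s: the spanner hangs by its eye on the hook, released, and the lid was eased off its seal and is held steady by its bar at about 0.183 rad, front edge about 4 cm up.

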